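# Clock the vee anvil to the outrigger and lay the bar in

## Robot

A 6-joint arm with a two-finger parallel gripper is mounted at the origin on a cart in front of the work surface, level with it; the furniture and walls round the work are solid. World frame = base frame: x ahead of the robot, y to its left, z up, the work surface at z = 0. Lengths are in m, angles in rad, forces in N, time in s.
With the tool pointing down it reaches from about 0.2 to 0.875 m from the base axis. Payload 3.4 kg.
Tool frame: the origin (TCP) lies between the finger pads; the fingertips stand 25 mm ahead of it and the grasp point (between the pads) lies 6 mm ahead of it (r.nose_length is the z of the fingertips in the tool frame, in m); z points along the fingers, x is the direction in which the jaws open and shut, and the axes are right-handed (so a half turn about z gives the same grasp; the last joint's range is limited). The gripper opens to 94 mm and grips with 3 to 60 N. Pads are 16 mm wide; open, the fingers measure 119 mm over their backs; the gripper's body (75 mm by 177 mm) begins 78 mm behind the grasp point.
Start: joints at [-1.365, 0.276, 1.505, -0, 1.361, -0.121], TCP at [0.185, -0.545, 0.23] pointing down, gripper open.
Joint ranges: [-2.89, 2.89], [-0.75, 2.08], [0.22, 2.7], [-1.18, 4.32], [0.11, 2.71], [-2.7, 2.7]. Speed limits (rad/s): [2.57, 2.57, 3.14, 3.14, 3.14, 3.14].

## Interface

Orientations are given as a unit quaternion [w, x, y, z].
In Python, from plant import r, gripper_to, inverse_kinematics, vision, models, telemetry gives the robot as it stands. Calls block until the motion is done:
- r.move_to(position, orientation): joint-space move of the TCP to a pose.
- r.move_l(position, rot=None, vel=0.15, guard=None): straight line of the TCP; rot=None keeps the orientation; vel is the mean speed in m/s. With guard (N) it stops when the force on the tool has changed by that much, and returns True; else False.
- r.movej(angles): joint-space move.
- gripper_to(opening, f_grip=None): finger opening in m; f_grip is the grip in N (None keeps the last); returns when the fingers have stopped.
- r.hold(seconds).
- inverse_kinematics(position, orientation): joint angles nearest the present ones, or None.
- vision.snapshot(name): name is "side" or "top" or "wrist"; returns the picture (420x560x3 uint8, red, green, blue); there is no depth.
- vision.get_calibration(name): a dict with "fx", "fy", "cx", "cy" (pixels), "position" and "orientation" of the camera in the world. Camera axes: x right, y down, z forward; pixel columns grow to the right and rows downward; lengths in m; the calibration is good to about 2 mm. A picture is of the moment at which its call begins: read the wrist's pose just before it. get_calibration takes no time and is no camera call; for the wrist camera it gives the pose at the moment of the call.
A pose or a line that the arm cannot do raises r.PlanningError and nothing moves.
- r.sign_off(): hands the job in, once; it reports no verdict.
Trained networks look in the newest picture that a camera, given by its name, has taken for a name from the list of things; names that differ only in an ending like _2 or _b are one class to them, and where a whole thing is asked for, a point or a joint stands for the part that bears it (a point fixed in the world has none). Each returns a list of dicts, best first, with "score" (0 to 1); they miss things now and then, are a little off and sometimes report something else, mostly with a low value. They report only what shows in the picture. A call takes as long as a camera call. They do not tell look-alikes from the thing itself.
- models.boxes_of(thing, camera): "at" ([x, y, z] in m, in world coordinates, good to about 4 mm: the middle of the surface that is visible of it).
- models.regions_of(thing, camera): "pixels" (420x560 bool, what is visible of it).
- models.mark_of(thing, camera): "at" ([x, y, z] in m, in world coordinates, good to about 4 mm: a listed point, or the origin of a listed thing).
Readings, each from a call of its own:
- telemetry.current_t(): time.
- telemetry.current_joints(): joint angles.
- telemetry.current_dq(): joint speeds.
- telemetry.current_joint_efforts(): joint torques, N m.
- telemetry.current_ee_pos(): TCP position.
- telemetry.current_tool_rot(): TCP orientation.
- telemetry.current_wrist_force(): force on the tool from outside, world axes, zero at the start.
- telemetry.current_torque(): the same for the moment, N m.
- telemetry.current_opening(): finger opening in m.
Only numpy, scipy, OpenCV 4.12 (cv2) and the standard library are available. Lean on these libraries where they do the work, as an engineer would, in place of code of your own. Each camera call takes 0.05 s, during which the arm holds its last target.

## Task

Set up the bar stand for a hardness test on round stock: screw the vee anvil down clockwise until it is snug on its rubber washer with its groove in line with the outrigger's vee. Stop at the first line-up after you feel it bite, because half a turn more crushes the washer. Then take the thicker of the two bars from the rack and lay it gently into both vees so that it sticks out past each of them, leaving everything else on the bench where it is.

Things in the scene. Friction and masses are not known exactly. Their poses are not given: they have to be found in the camera images.
- stand: the bar stand, fixed to the bench: round foot of 110 mm diameter, column of 52 mm diameter that ends in a flat shoulder 44 mm above the bench, with an upright M16 stud (right-hand thread) on top. Origin on the column's axis at bench height, z up
- anvil: steel vee anvil screwed on the stud, turns about z: clockwise from above is down, 2 mm a turn, no end stop. Round flange 52 mm across, 9 mm thick, carrying a block 40 mm long (x), 36 mm wide (y), top 41 mm above the flange's underside, with a 90 degree groove along x, 26 mm wide, 13 mm deep. Origin: screw axis, flange underside. Turns free at 0.03 N m; stays where left
- anvil_grip (a point): on the screw axis 27 mm above the flange's underside: height at which to grip the block across its two flat sides (36 mm apart, along y; axes as the anvil's). Fingertips must stay above the flange's top, 18 mm below this point. The anvil needs about 0.3 to 0.85 of a turn in all
- washer: black rubber washer, 49 mm across, 4 mm thick, lying on a steel backing ring on the shoulder, under the flange. Origin under its centre. Once the flange bears on it the anvil turns ever harder: 0.2 to 0.6 N m at the right line-up (clamped with 15 to 30 N), some half of it left in a grip held still. Half a turn early it is loose; half a turn on it is crushed (over 42 N)
- outrigger: fixed: clamp ring round the column with an arm 16 mm wide (top 35 mm above the bench) and at its end a post with the tail vee. Origin on the column's axis at bench height, x along the arm. A 16 mm bar seated in both vees lies along x, its axis 87 mm above the bench
- tail_vee (a point): middle of the tail vee's groove bottom, 120 mm out along the outrigger's x, 75 mm above the bench; its block is 22 mm long (x), 36 mm wide (y), top 88 mm above the bench, with the same 90 degree groove along x as the anvil
- bar: the thicker round steel bar, 16 mm diameter, 200 mm long, about 0.3 kg, lying in one of the two pairs of notches of the rack, its axis 34 mm above the bench. Origin at its middle on its axis, x along it. Which pair of notches varies
- rack: white bar rack, fixed: base plate 140 mm (x) by 134 mm (y), 8 mm thick, with two notched cheeks, 12 mm thick and 36 mm high, at y = -58 and +58 mm; bars lie along y in vee notches at x = -40 and +40 mm, and are free to grip in the 100 mm between the cheeks. Origin under its centre
- bar_thin: thinner bar, 10 mm diameter, 200 mm long; bystander, lies in the other pair of notches of the rack; origin at its middle, x along it
- etchant: white bottle, 48 mm across, 115 mm high; bystander; origin under its centre
- cleaner: brown bottle, 54 mm across, 132 mm high; bystander; origin under its centre
- oil: small yellow bottle, 34 mm across, 83 mm high; bystander; origin under its centre
- swab_jar: glass jar of cotton swabs, 68 mm across, 82 mm high; bystander; origin under its centre
- loupe: black eye loupe, 36 mm across, 38 mm high, beside the stand; bystander; origin under its centre
- mount_1: black resin-mounted specimen, a disc 31 mm across, 21 mm high, in front of the stand; bystander; origin under its centre
- caliper: digital caliper lying flat, 230 mm long (y), 71 mm wide, 16 mm high; bystander; origin under its middle
Mind the look-alikes: they are no part of the job. Leave any brown look-alike of the stand alone.

How it is judged:
By the outcome, as a careful person would: the job done as asked, in the order asked, and still so for the second after the job is handed in, with the robot touching nothing.
It also fails if it takes over 72 s, if anything falls off the work surface, if the arm or the gripper's body presses on something with over 40 N, if the wrist force passes 120 N, or if a joint passes its speed limit or range.

## Working session

There is one attempt and no reset: what is moved stays moved. The work goes in short steps, each a Python script; the robot and the scene stay as the last script left them, time stands still between calls to the robot, and variables do not carry over. Pictures are saved under pics/ and viewed, and the job is handed in when it is done.

```bash
ls; mkdir -p pics; python3 - <<'E'
from plant import r, gripper_to, inverse_kinematics, vision, models, telemetry
import cv2
for n in ("side","top","wrist"):
    im=vision.snapshot(n); cv2.imwrite(f"pics/a_{n}.png",im[:,:,::-1])
    c=vision.get_calibration(n); print(n,c)
print(telemetry.current_t(), telemetry.current_tool_rot())
E
```

```text
pics
side {'fx': 466.26052337410596, 'fy': 466.26052337410596, 'cx': 271.3071068979258, 'cy': 211.9180796163052, 'position': array([0.53306356, 0.89589248, 0.66875457]), 'orientation': array([ 0.01569718, -0.00840261,  0.86968381, -0.49328802])}
top {'fx': 432.02823654580357, 'fy': 432.02823654580357, 'cx': 284.5934104083052, 'cy': 212.46608234234634, 'position': array([ 0.29350178, -0.05226093,  1.29211296]), 'orientation': array([ 0.06899715, -0.67193296,  0.73345179, -0.07611812])}
wrist {'fx': 335.66915252287924, 'fy': 335.66915252287924, 'cx': 285.4761490750001, 'cy': 214.3142826705624, 'position': array([ 0.25591099, -0.51989373,  0.38395052]), 'orientation': array([ 0.10578247,  0.80578202, -0.57764492, -0.0764968 ])}
0.15 [-4.53591437e-04  8.12720496e-01 -5.82653359e-01 -5.02546244e-04]
```

View pics/a_side.png

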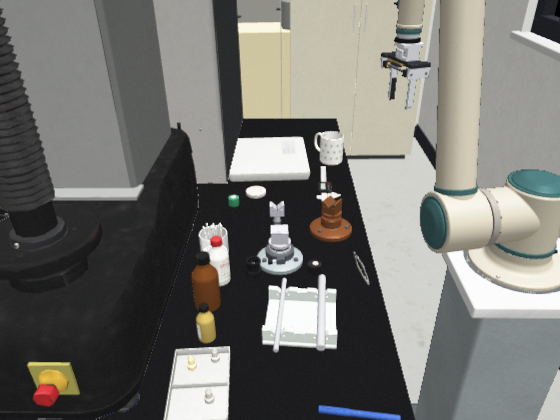

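View pics/a_top.png

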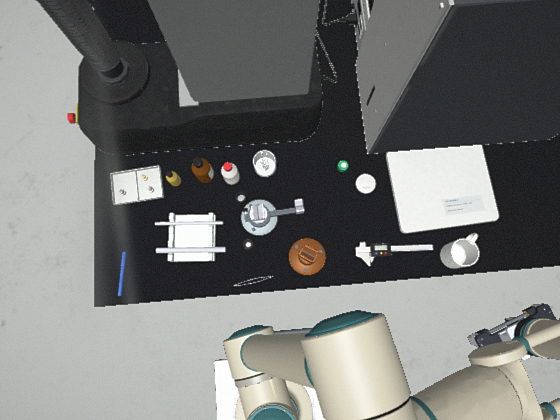

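View pics/a_wrist.png

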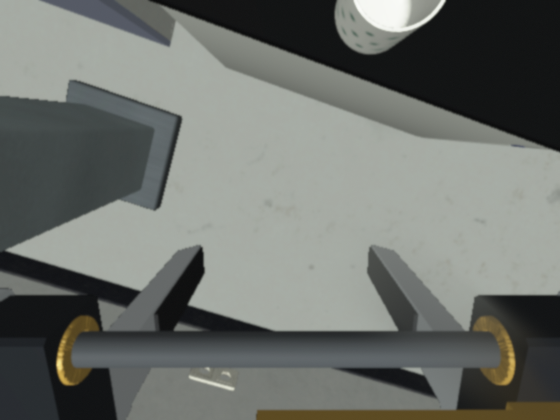

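The top view shows the grey stand at (258,215) with its tail vee at (298,207). The brown look-alike is at (307,257). The rack is at (190,237), with the bar nearer the robot at (190,250) looking thicker than the one at (190,223). Next I'll run the networks and take close crops.

```bash
cat > h.py <<'E'
from plant import r, gripper_to, inverse_kinematics, vision, models, telemetry
import numpy as np, cv2
from scipy.spatial.transform import Rotation as R
np.set_printoptions(precision=4,suppress=True)
def cal(n):
    c=vision.get_calibration(n); q=c["orientation"]; c["R"]=R.from_quat([q[1],q[2],q[3],q[0]]).as_matrix(); return c
def proj(c,p):
    p=(np.atleast_2d(p)-c["position"])@c["R"]
    return np.c_[c["fx"]*p[:,0]/p[:,2]+c["cx"], c["fy"]*p[:,1]/p[:,2]+c["cy"]]
def back(c,uv,z):
    uv=np.atleast_2d(uv).astype(float)
    d=np.c_[(uv[:,0]-c["cx"])/c["fx"],(uv[:,1]-c["cy"])/c["fy"],np.ones(len(uv))]@c["R"].T
    return c["position"]+d*((z-c["position"][2])/d[:,2])[:,None]
def down(yaw):
    # tool z down, tool x (jaw axis) along (cos yaw, sin yaw)
    q=(R.from_euler('z',yaw)*R.from_euler('x',np.pi)).as_quat(); return [q[3],q[0],q[1],q[2]]
def crop(im,u0,u1,v0,v1,name,s):
    cv2.imwrite(name,cv2.resize(im[v0:v1,u0:u1],None,fx=s,fy=s,interpolation=cv2.INTER_CUBIC)[:,:,::-1])
E
python3 - <<'E'
from h import *
top=vision.snapshot("top"); side=vision.snapshot("side")
crop(top,150,350,150,290,"pics/b_top.png",4)
crop(side,180,370,170,350,"pics/b_side.png",3.3)
for t in ["stand","anvil","anvil_grip","outrigger","tail_vee","bar","rack","bar_thin","etchant","cleaner","oil","swab_jar","loupe","mount_1","caliper","washer"]:
    for cam in ("top","side"):
        print(t,cam,[(np.array(d["at"]),round(d["score"],2)) for d in models.mark_of(t,cam)[:3]])
print(telemetry.current_t())
E
```

```text
stand top [(array([0.549 , 0.0008, 0.0024]), 0.82), (array([ 0.4282, -0.1373, -0.001 ]), 0.75), (array([ 0.7027,  0.1542, -0.0002]), 0.54)]
stand side [(array([ 0.5507, -0.0007,  0.0013]), 0.74), (array([ 0.4231, -0.1305,  0.002 ]), 0.67)]
anvil top [(array([ 0.4234, -0.1304,  0.0493]), 0.74), (array([ 0.5497, -0.0061,  0.052 ]), 0.61), (array([ 0.4103, -0.4015,  0.0025]), 0.38)]
anvil side [(array([ 0.4176, -0.1329,  0.0509]), 0.74), (array([ 0.5505, -0.0008,  0.0463]), 0.56)]
anvil_grip top [(array([ 0.5454, -0.001 ,  0.0759]), 0.77), (array([ 0.4224, -0.1327,  0.0769]), 0.51)]
anvil_grip side [(array([ 0.422 , -0.1371,  0.0789]), 0.92), (array([ 0.5519, -0.0013,  0.0747]), 0.61), (array([ 0.5633, -0.1221,  0.0765]), 0.32)]
outrigger top [(array([0.5525, 0.0005, 0.0015]), 0.82)]
outrigger side [(array([ 0.557 , -0.0039, -0.0041]), 0.67)]
tail_vee top [(array([ 0.5598, -0.1185,  0.0828]), 0.73)]
tail_vee side [(array([ 0.5631, -0.1236,  0.0755]), 0.56)]
bar top [(array([ 0.5499, -0.0001, -0.0021]), 0.68), (array([0.4679, 0.2026, 0.035 ]), 0.64), (array([0.5521, 0.0022, 0.001 ]), 0.1
[... 855 characters left out ...]
ay([ 0.5633, -0.1264,  0.0774]), 0.21)]
swab_jar top [(array([ 0.716 , -0.0304, -0.0006]), 0.61)]
swab_jar side [(array([ 0.712 , -0.0303,  0.0021]), 0.82), (array([ 0.5506, -0.0009, -0.0005]), 0.72)]
loupe top [(array([ 0.6106,  0.0498, -0.0007]), 0.63), (array([0.4665, 0.2027, 0.0319]), 0.32)]
loupe side [(array([ 0.6144,  0.0485, -0.0003]), 0.72)]
mount_1 top [(array([ 0.471,  0.04 , -0.004]), 0.5)]
mount_1 side [(array([ 0.5501, -0.0031,  0.0499]), 0.74), (array([ 0.4741,  0.0365, -0.0045]), 0.62)]
caliper top []
caliper side [(array([ 0.4087, -0.3933,  0.0016]), 0.66)]
washer top []
washer side [(array([ 0.5538, -0.0003,  0.0435]), 0.51), (array([ 0.7015,  0.1528, -0.0046]), 0.23)]
1.85
```

View pics/b_top.png

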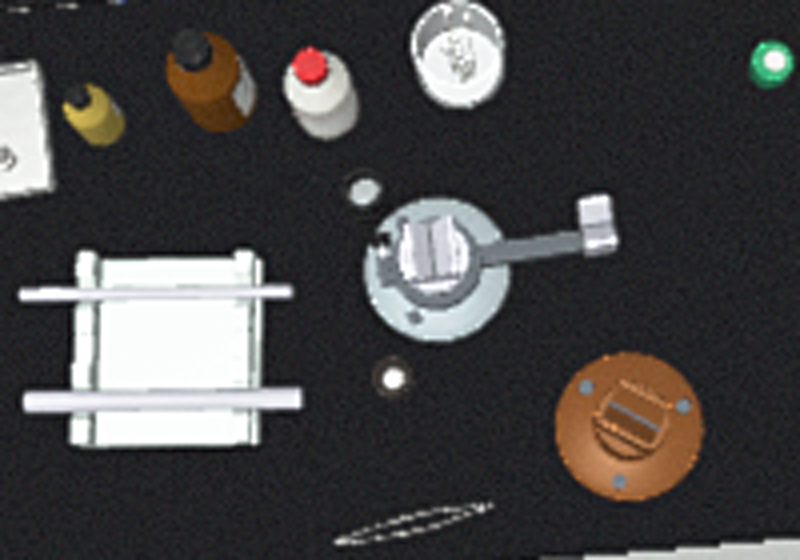

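View pics/b_side.png

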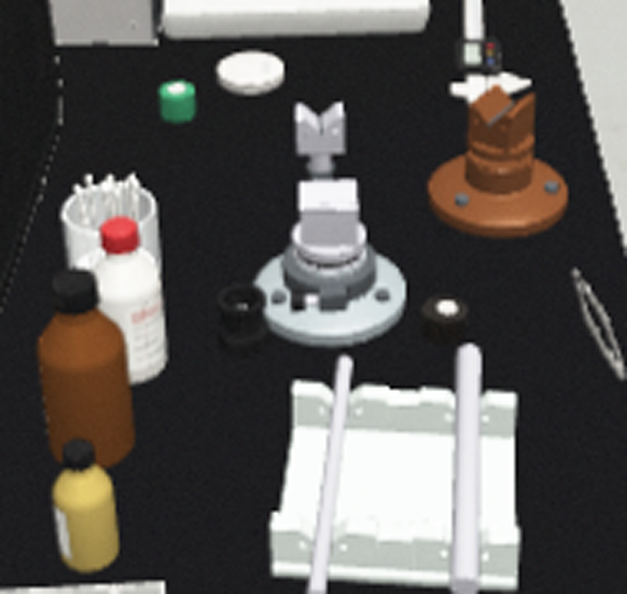

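The thing to handle is the grey stand, crop (438,265) and about (0.55, 0). The brown one at crop (628,425) with no outrigger is the look-alike. For the bar, the thick one at crop (160,400) on the robot side (x≈0.467) is the target, and the thin one at crop (160,292) stays. Next is a closer wrist look.

```bash
python3 - <<'E'
from h import *
# camera in tool frame
c=cal("wrist"); p=np.array(telemetry.current_ee_pos()); q=telemetry.current_tool_rot()
T=R.from_quat([q[1],q[2],q[3],q[0]]).as_matrix()
co=T.T@(c["position"]-p); cr=T.T@c["R"]; print(co,cr[:,2])
np.savez("wcam.npz",co=co,cr=cr)
yaw=np.pi/2
q=down(yaw);T=R.from_quat([q[1],q[2],q[3],q[0]]).as_matrix()
tgt=np.array([0.55,-0.03,0.07])
for z in (0.22,):
    P=np.array([0.5,0,z])
    for _ in range(20):
        cc=dict(c); cc["position"]=P+T@co; cc["R"]=T@cr
        uv=proj(cc,tgt)[0]
        b=back(cc,[280,190],0.07)[0]; P[:2]+=(tgt-b)[:2]
    print(P,proj(cc,tgt))
r.move_to(P,q)
print(telemetry.current_joints(),telemetry.current_ee_pos())
im=vision.snapshot("wrist"); cv2.imwrite("pics/c_w.png",im[:,:,::-1])
c=cal("wrist"); np.savez("c_w.npz",p=c["position"],R=c["R"])
crop(im,150,410,80,280,"pics/c_wc.png",3)
for t in ["anvil","anvil_grip","tail_vee","outrigger","stand"]:
    print(t,[(np.array(d["at"]),round(d["score"],2)) for d in models.mark_of(t,"wrist")[:2]])
print(telemetry.current_t(), telemetry.current_torque(), telemetry.current_wrist_force())
E
```

```text
[-0.0003 -0.0755 -0.1541] [0.0002 0.259  0.9659]
[ 0.5671 -0.0247  0.22  ] [[280. 190.]]
[-0.1673  0.2709  1.5384 -0.0004  1.3321 -1.7368] [ 0.5671 -0.0255  0.22  ]
anvil [(array([0.5501, 0.0027, 0.044 ]), 0.93), (array([ 0.4238, -0.1304,  0.0463]), 0.85)]
anvil_grip [(array([ 0.4249, -0.1344,  0.0731]), 0.91), (array([ 0.5507, -0.0007,  0.0762]), 0.67)]
tail_vee [(array([ 0.5577, -0.1213,  0.0753]), 0.92), (array([0.5456, 0.2051, 0.0293]), 0.67)]
outrigger []
stand [(array([ 0.5548, -0.0027,  0.0001]), 0.95), (array([ 0.4262, -0.136 ,  0.0016]), 0.9)]
4.45 [ 0.0701 -0.1411 -0.0032] [-1.2216 -0.2984 -0.6431]
```

View pics/c_w.png

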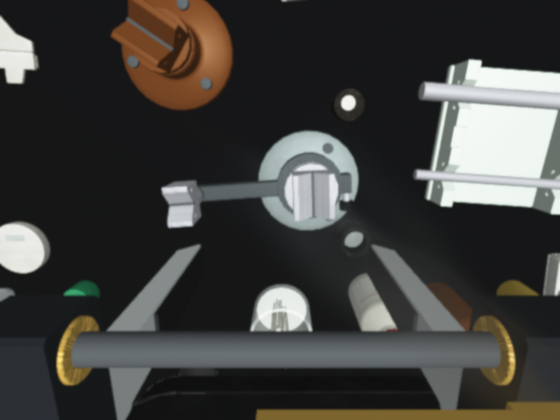

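View pics/c_wc.png

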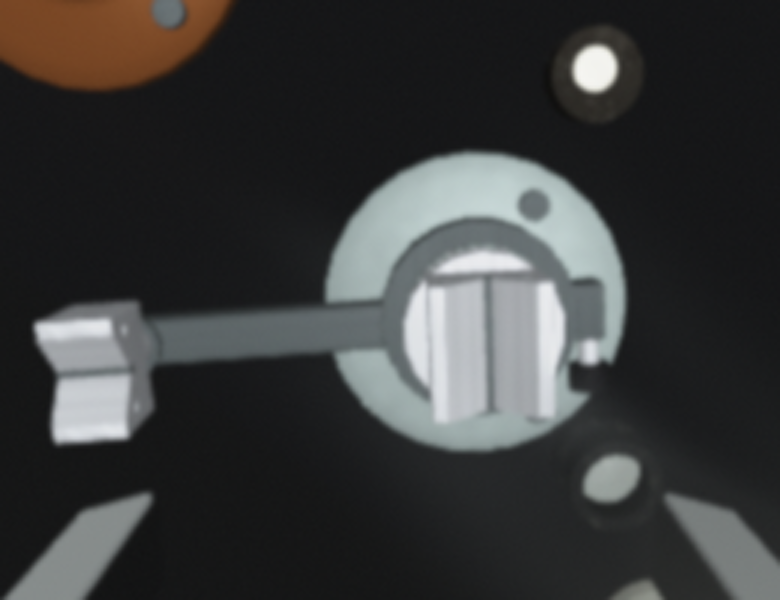

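```bash
python3 - <<'E'
from h import *
z=np.load("c_w.npz"); c=vision.get_calibration("wrist"); c["position"]=z["p"]; c["R"]=z["R"]
def b(pts,h): return back(c,np.array(pts)/3.+[150,80],h)
def ang(pts,h):
    p=b(pts,h); d=p[1]-p[0]; return np.degrees(np.arctan2(d[1],d[0]))%180, p[:,:2]
print("groove",ang([(489,278),(490,412)],.077))
print("L",ang([(427,284),(433,422)],.09)); print("R",ang([(554,282),(555,418)],.09))
print("gl",ang([(444,284),(448,418)],.09)); print("gr",ang([(537,283),(537,415)],.09))
print("armU",ang([(150,318),(385,299)],.035)); print("armL",ang([(165,363),(395,348)],.035))
print("tail",ang([(55,372),(135,370)],.075), "edges",ang([(38,322),(112,318)],.088),ang([(52,442),(128,437)],.088))
for h in (.008,.012):
  print(b([(326,301),(626,301),(476,151),(476,452)],h)[:,:2])
print("block corners",b([(427,280),(556,280),(433,422),(556,417)],.09).mean(0))
# tail corners
print("tail top", b([(38,322),(112,318),(52,442),(128,437)],.088).mean(0))
E
```

```text
groove (np.float64(1.5605189757840154), array([[ 0.5336, -0.0008],
       [ 0.5747,  0.0003]]))
L (np.float64(2.7024632759932055), array([[ 0.5334, -0.0194],
       [ 0.5741, -0.0175]]))
R (np.float64(2.508582879504182), array([[0.5329, 0.0165],
       [0.5729, 0.0183]]))
gl (np.float64(2.175464768107885), array([[ 0.5334, -0.0146],
       [ 0.5729, -0.0131]]))
gr (np.float64(1.8395643079679995), array([[0.5332, 0.0117],
       [0.572 , 0.013 ]]))
armU (np.float64(94.57952956630615), array([[ 0.5529, -0.1127],
       [ 0.5465, -0.0326]]))
armL (np.float64(93.73337950210194), array([[ 0.5686, -0.1086],
       [ 0.5635, -0.0293]]))
tail (np.float64(91.39482854705668), array([[ 0.5624, -0.1325],
       [ 0.5618, -0.108 ]])) edges (np.float64(93.04481699850777), array([[ 0.5446, -0.1314],
       [ 0.5434, -0.11  ]])) (np.float64(93.84238581744303), array([[ 0.5807, -0.1307],
       [ 0.5792, -0.108 ]]))
[[ 0.5515 -0.0548]
 [ 0.5517  0.0551]
 [ 0.4983 -0.0007]
 [ 0.6096  0.0011]]
[[ 0.5509 -0.0545]
 [ 0.551   0.0542]
 [ 0.4982 -0.001 ]
 [ 0.6083  0.0008]]
block corners [ 0.5528 -0.0003  0.09  ]
tail top [ 0.562 -0.12   0.088]
```

The wrist view shows the groove at crop (489,278)–(490,412), pointing about 2.2°. The arm and tail vee point about 94.5° (mod 180), and the stand axis is near (0.5515, 0). Clockwise line-ups are therefore at about 88° (0.24 turn, below the stated range) and about 268° (0.74 turn). I'll grip now.

```bash
cat >> h.py <<'E'
def wf(): return np.array(telemetry.current_wrist_force())
def tq(): return np.array(telemetry.current_torque())
def st(m=""): print(m,"t%.2f"%telemetry.current_t(),"p",np.array(telemetry.current_ee_pos()),"F",wf(),"M",tq(),"op %.4f"%telemetry.current_opening(),"j6 %.3f"%telemetry.current_joints()[5],flush=True)
def yawnow():
    q=telemetry.current_tool_rot(); x=R.from_quat([q[1],q[2],q[3],q[0]]).as_matrix()[:,0]; return np.degrees(np.arctan2(x[1],x[0]))
E
python3 - <<'E'
from h import *
C=np.array([0.5515,0.0])
q=down(np.radians(92.2))
gripper_to(0.060,f_grip=10)
r.move_to([*C,0.115],q); st("above"); r.hold(0.2); st("hold")
f0=wf(); m0=tq()
print(r.move_l([*C,0.087],vel=0.06,guard=6)); st("down")
gripper_to(0.03,f_grip=5); r.hold(0.15); st("grip5")
print("dF",wf()-f0,"dM",tq()-m0, yawnow())
E
```

```text
above t5.67 p [ 0.5523 -0.0002  0.1155] F [ 1.6009 -1.2138  0.5631] M [ 0.0292 -0.0993 -0.0119] op 0.0602 j6 -1.735
hold t5.87 p [ 0.5536 -0.0006  0.1172] F [ 0.0597  0.4856 -0.0532] M [ 0.0792 -0.1157 -0.0058] op 0.0600 j6 -1.735
False
down t6.48 p [ 0.5514 -0.      0.0866] F [-0.4948  0.6991  1.4281] M [ 0.0553 -0.1476  0.063 ] op 0.0600 j6 -1.735
grip5 t7.13 p [ 0.5517 -0.001   0.0872] F [-0.3595 -4.696   2.194 ] M [-0.902  -0.0678  0.0266] op 0.0360 j6 -1.735
dF [-0.4192 -5.1816  2.2472] dM [-0.9812  0.048   0.0324] 92.2279937295597
```

```bash
python3 - <<'E'
from h import *
C=np.array([0.5515,0.0])
for y in (-0.0015,-0.0025):
    r.move_l([C[0],y,0.087],vel=0.03); r.hold(0.05); st(y)
    if abs(wf()[1]-0.5)<2.5: break
E
```

```text
-0.0015 t7.43 p [ 0.5517 -0.0011  0.0873] F [-0.0646 -0.7356  2.4525] M [-0.1421 -0.0882  0.0215] op 0.0360 j6 -1.738
```

```bash
cat >> h.py <<'E'
def turn(deg, C, z, n=1):
    """absolute jaw yaw deg, joint move"""
    j=np.array(telemetry.current_joints()); 
    dy=np.radians(yawnow()-deg)
    s=inverse_kinematics([C[0],C[1],z],down(np.radians(deg)))
    s=np.array(s); tgt=j[5]+dy
    k=np.round((tgt-s[5])/(np.pi))
    s[5]+=k*np.pi
    assert abs(s[5]-tgt)<0.1 and abs(s[5])<2.68,(s,tgt)
    r.movej(list(s))
E
python3 - <<'E'
from h import *
C=[0.5515,-0.0015]
gripper_to(0.03,f_grip=50); st("grip50")
y0=92.2; z0=0.087
for d in (30,60,88):
    turn(y0-d,C,z0-0.002*d/360); st(d); print(yawnow())
E
```

```text
grip50 t7.65 p [ 0.5517 -0.0011  0.0872] F [ 0.738  -0.266   3.4347] M [ 0.0391 -0.1066  0.0387] op 0.0357 j6 -1.738
30 t8.22 p [ 0.5518 -0.0005  0.0871] F [1.3354 4.3664 4.9141] M [ 0.6649 -0.1846 -0.0255] op 0.0359 j6 -1.216
62.280706574238344
60 t8.78 p [0.5523 0.     0.0869] F [2.0688 6.6098 3.4255] M [ 0.952  -0.2442 -0.0765] op 0.0357 j6 -0.692
32.21389978329864
88 t9.32 p [0.553  0.0002 0.0868] F [2.8615 6.5741 3.8005] M [ 1.0442 -0.3822 -0.0326] op 0.0355 j6 -0.203
4.204278798030881
```

Torque stays at free-running level at the first line-up (88°), so it is still loose. The side loads put the true axis near (0.5533, −0.0012). I'll regrip centred and go on.

```bash
python3 - <<'E'
from h import *
C=[0.5533,-0.0012]
z=0.0865
gripper_to(0.048); turn(4.2,C,z); st("c")
gripper_to(0.03,f_grip=8); r.hold(0.1); st("g8")
gripper_to(0.03,f_grip=50)
for d in (45,90):
    turn(4.2-d,C,z-0.002*d/360); st(d); print(yawnow())
E
```

```text
c t10.01 p [ 0.5534 -0.0013  0.0865] F [-0.2168 -0.8958 -0.1178] M [-0.0057 -0.1231 -0.0058] op 0.0480 j6 -0.201
g8 t10.46 p [ 0.5532 -0.0012  0.0865] F [-0.5843 -1.2861  0.2382] M [-0.0556 -0.1484  0.0352] op 0.0360 j6 -0.201
45 t11.45 p [ 0.5531 -0.0012  0.0863] F [-0.892 -0.18   0.308] M [-0.0765  0.1023 -0.0104] op 0.0355 j6 0.583
-40.72823864125805
90 t12.22 p [ 0.5531 -0.0011  0.086 ] F [-1.6099 -0.3999  1.2658] M [-0.0325  0.2378 -0.134 ] op 0.0359 j6 1.368
-85.71523724523179
```

```bash
python3 - <<'E'
from h import *
r.hold(0.15); st("held")
C=[0.5532,-0.0012]
z=0.086
gripper_to(0.048,f_grip=50); r.hold(0.05); st("open")
j=np.array(telemetry.current_joints()); j[5]-=np.pi; r.movej(list(j)); 
turn(94.28,C,z); st("c"); print(yawnow())
gripper_to(0.03,f_grip=50); r.hold(0.1); st("g")
for d in (25,45):
    turn(94.28-d,C,z-0.002*d/360); r.hold(0.15); st(d); print(yawnow())
E
```

```text
held t12.38 p [ 0.5531 -0.0011  0.086 ] F [-1.8412  0.2417  1.738 ] M [0.0507 0.3277 0.0152] op 0.0359 j6 1.369
open t12.86 p [ 0.5534 -0.0012  0.086 ] F [ 0.9164  0.6414 -0.0422] M [ 0.0423  0.0123 -0.0354] op 0.0479 j6 1.369
c t15.76 p [ 0.5534 -0.0012  0.086 ] F [-0.4854  0.2178  0.9046] M [ 0.1214 -0.1147 -0.0089] op 0.0479 j6 -1.773
94.27329192034831
g t16.28 p [ 0.5532 -0.0011  0.0862] F [-0.816   1.4377  4.1115] M [ 0.2576 -0.0062  0.0392] op 0.0360 j6 -1.773
25 t16.93 p [ 0.5532 -0.0011  0.0861] F [-0.6656  2.2448  4.8692] M [0.3668 0.0641 0.042 ] op 0.0359 j6 -1.339
69.36578525867641
45 t17.51 p [ 0.5533 -0.0011  0.086 ] F [-2.0724  1.6065  4.882 ] M [0.2506 0.094  0.0161] op 0.0356 j6 -0.989
49.35967555085173
```

```bash
python3 - <<'E'
from h import *
C=[0.5532,-0.0012]
z=0.0858
for y in (29,14,4.5):
    turn(y,C,z-0.002*(94-y)/360+0.0003); st(y); r.hold(0.1); st("h"); print(yawnow())
E
```

```text
29 t17.94 p [ 0.5532 -0.0012  0.0859] F [-1.2384  1.9935  5.8565] M [ 0.3     0.1314 -0.0024] op 0.0358 j6 -0.637
h t18.04 p [ 0.5532 -0.0012  0.0859] F [-0.1796  2.0895  5.1612] M [ 0.301   0.0852 -0.04  ] op 0.0354 j6 -0.637
29.184481240174364
14 t18.40 p [ 0.5533 -0.0012  0.0858] F [-0.6655  1.1348  4.9233] M [ 0.2363  0.1161 -0.0391] op 0.0356 j6 -0.375
h t18.50 p [ 0.5533 -0.0012  0.0858] F [-0.9354  1.0226  4.9784] M [ 0.3116  0.0838 -0.0321] op 0.0359 j6 -0.376
14.184723598892292
4.5 t18.78 p [ 0.5532 -0.0012  0.0857] F [-0.8695  1.6267  5.1175] M [0.2654 0.1128 0.0154] op 0.0357 j6 -0.209
h t18.88 p [ 0.5532 -0.0012  0.0857] F [-0.7001  1.9527  5.0962] M [0.2596 0.1151 0.0373] op 0.0356 j6 -0.210
4.68434828154815
```

```bash
python3 - <<'E'
from h import *
print(telemetry.current_joint_efforts())
s=vision.snapshot("side"); t=vision.snapshot("top")
crop(s,200,350,150,290,"pics/d_side.png",4)
w=vision.snapshot("wrist"); cv2.imwrite("pics/d_w.png",w[:,:,::-1])
E
```

```text
[ -0.8527 -38.3613 -18.4884  -0.4231  -0.4619  -0.0307]
```

View pics/d_side.png

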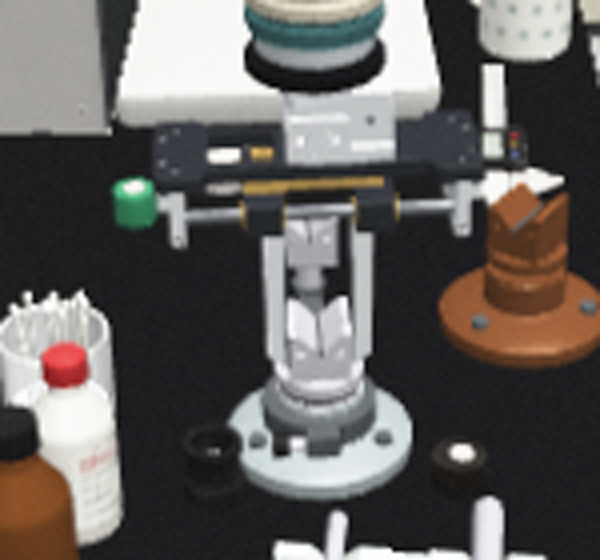

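View pics/d_w.png

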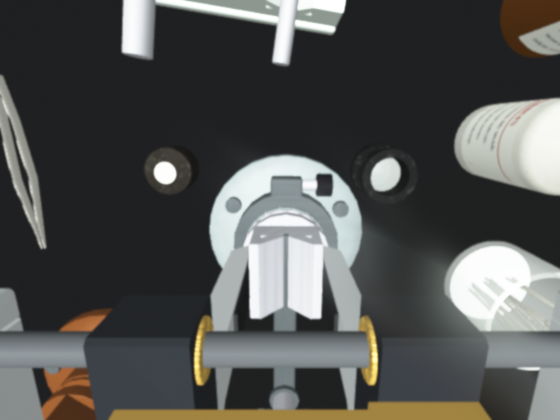

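The side crop shows the block gripped at (318,340) with its groove toward the tail vee at (315,240). The anvil has turned about 267° and is in line, but I see no bite torque. I'll average readings and probe a few degrees further, which is reversible.

```bash
python3 - <<'E'
from h import *
C=[0.5532,-0.0012]
def avg(m):
    a=[];f=[]
    for _ in range(8): r.hold(0.02); a.append(tq()[2]); f.append(wf()[2])
    print(m,"t%.2f"%telemetry.current_t(),"Mz %.3f±%.3f"%(np.mean(a),np.std(a)),"Fz %.2f"%np.mean(f),"j6",telemetry.current_joint_efforts()[5],"yaw %.2f"%yawnow(),flush=True)
avg("now")
turn(12,C,0.0857); avg("back to 12")
turn(4.5,C,0.0856); avg("4.5")
turn(-8,C,0.0856); avg("-8")
E
```

```text
now t19.17 Mz -0.041±0.029 Fz 5.29 j6 -0.032328179804608226 yaw 4.68
back to 12 t19.55 Mz 0.034±0.038 Fz 4.72 j6 0.027457604301162064 yaw 11.91
4.5 t19.93 Mz -0.042±0.012 Fz 5.84 j6 -0.03187960130162537 yaw 4.40
-8 t20.39 Mz -0.020±0.030 Fz 4.84 j6 -0.03194527351297438 yaw -7.99
```

The joint-6 effort (∓0.03 N m) is clean and shows the anvil still free. The cause is the 180° flip I made with only a 48 mm gap. The block's diagonal is 54 mm, so the fingers swept the anvil back half a turn. The net turn is now about 0.28, so the right line-up is a half turn further on. I'll continue, and open wide for the next regrip.

```bash
cat >> h.py <<'E'
def avg(m):
    a=[];f=[];e=[]
    for _ in range(4): r.hold(0.02); a.append(tq()[2]); f.append(wf()); e.append(telemetry.current_joint_efforts()[5])
    print(m,"t%.2f"%telemetry.current_t(),"Mz %.3f"%np.mean(a),"F",np.mean(f,0),"e6 %.3f"%np.mean(e),"yaw %.2f"%yawnow(),"op %.4f"%telemetry.current_opening(),flush=True)
E
python3 - <<'E'
from h import *
C=[0.5532,-0.0012]
for y in (-50,-90):
    turn(y,C,0.0856-0.002*(-8-y)/360); avg(y)
gripper_to(0.085); 
j=np.array(telemetry.current_joints()); j[5]-=np.pi; r.movej(list(j)); avg("flip")
w=vision.snapshot("wrist"); cv2.imwrite("pics/e_w.png",w[:,:,::-1])
E
```

```text
-50 t21.19 Mz -0.030 F [-1.0997  1.5346  5.1205] e6 -0.029 yaw -49.99 op 0.0357
-90 t21.97 Mz -0.097 F [-1.3124  1.7179  5.2824] e6 -0.101 yaw -90.01 op 0.0355
flip t25.57 Mz 0.009 F [-0.2385 -0.0446 -0.3534] e6 0.001 yaw 90.00 op 0.0851
```

View pics/e_w.png

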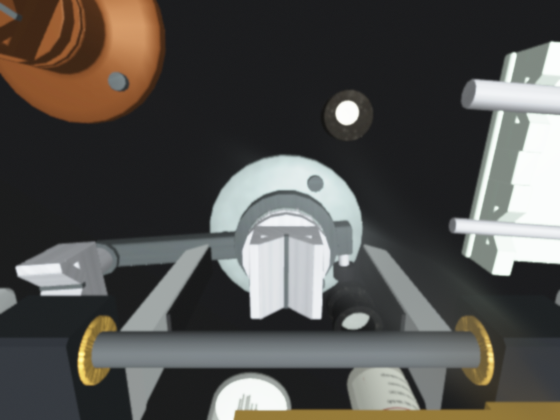

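The bite is now felt (0.10 N m at −90°). The groove still lies across at (285,275) after the flip, so this time nothing was dragged. I'll regrip and take the last quarter turn to the first line-up.

```bash
python3 - <<'E'
from h import *
C=[0.5532,-0.0012]
z=0.0854
turn(90,C,z); gripper_to(0.03,f_grip=60); avg("g")
for y in (45,15,4.4):
    turn(y,C,z-0.002*(90-y)/360); st(y); avg(y)
w=vision.snapshot("wrist"); cv2.imwrite("pics/f_w.png",w[:,:,::-1])
E
```

```text
g t26.76 Mz -0.038 F [-0.2968  1.2164  0.1294] e6 -0.030 yaw 89.99 op 0.0358
45 t27.53 p [ 0.5532 -0.0011  0.0852] F [0.7149 1.5261 0.2696] M [ 0.0832 -0.1083 -0.1264] op 0.0357 j6 -0.914
45 t27.60 Mz -0.119 F [-0.1155  0.5009  0.636 ] e6 -0.120 yaw 45.03 op 0.0355
15 t28.17 p [ 0.5532 -0.0011  0.085 ] F [0.4027 1.0374 0.7766] M [ 0.1252 -0.0434 -0.2694] op 0.0355 j6 -0.391
15 t28.23 Mz -0.233 F [0.0351 1.2752 1.5288] e6 -0.233 yaw 15.07 op 0.0359
4.4 t28.53 p [ 0.5532 -0.0011  0.085 ] F [ 0.3558 -0.2046  0.9489] M [ 0.1829 -0.0466 -0.2854] op 0.0353 j6 -0.208
4.4 t28.60 Mz -0.234 F [0.0803 1.4409 0.9119] e6 -0.244 yaw 4.56 op 0.0356
```

```bash
python3 - <<'E'
from h import *
gripper_to(0.060)
C=[0.5532,-0.0012]
r.move_l([*C,0.16],vel=0.25)
W=np.load("wcam.npz")
q=down(np.radians(4.5));T=R.from_quat([q[1],q[2],q[3],q[0]]).as_matrix()
tgt=np.array([0.54,0.04,0.07]);c=cal("wrist");P=np.array([0.5,0,0.24])
for _ in range(10):
    c["position"]=P+T@W["co"]; c["R"]=T@W["cr"]
    b=back(c,[280,190],0.07)[0]; P[:2]+=(tgt-b)[:2]
print(P, proj(c,[[0.5532,0,0.08],[0.565,-0.12,0.08],[0.467,0.2,0.034]]))
r.move_to(P,q); r.hold(0.1)
c=cal("wrist"); im=vision.snapshot("wrist"); np.savez("g_w.npz",p=c["position"],R=c["R"])
cv2.imwrite("pics/g_w.png",im[:,:,::-1]); st()
for t in ["bar","bar_thin","rack","tail_vee","anvil_grip"]:
    print(t,[(np.array(d["at"]),round(d["score"],2)) for d in models.mark_of(t,"wrist")[:2]])
E
```

```text
[0.5467 0.0272 0.24  ] [[290.2117 232.8872]
 [291.9943 339.4654]
 [216.8901  12.8239]]
 t30.27 p [0.5453 0.027  0.2376] F [-0.6873  0.4722 -0.0631] M [-0.0443 -0.0846 -0.0009] op 0.0601 j6 -0.156
bar [(array([0.4681, 0.2023, 0.0357]), 0.8)]
bar_thin [(array([0.5494, 0.2068, 0.029 ]), 0.82)]
rack [(array([0.5066, 0.2038, 0.0003]), 0.67)]
tail_vee [(array([ 0.5578, -0.1245,  0.0739]), 0.8)]
anvil_grip [(array([ 0.5514, -0.0004,  0.0754]), 0.76), (array([0.4719, 0.0395, 0.0023]), 0.48)]
```

View pics/g_w.png

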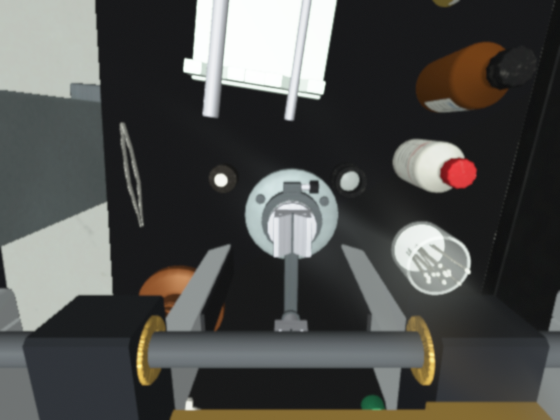

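```bash
python3 - <<'E'
import cv2
im=cv2.imread("pics/g_w.png")
cv2.imwrite("pics/g_c.png",cv2.resize(im[160:340,230:350],None,fx=4,fy=3.3,interpolation=cv2.INTER_CUBIC))
cv2.imwrite("pics/g_c.png",cv2.resize(im[180:335,230:350],None,fx=3.8,fy=3.8,interpolation=cv2.INTER_CUBIC))
cv2.imwrite("pics/g_b.png",cv2.resize(im[0:130,170:350],None,fx=4,fy=4,interpolation=cv2.INTER_CUBIC))
E
```

```text
(no output)
```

View pics/g_c.png

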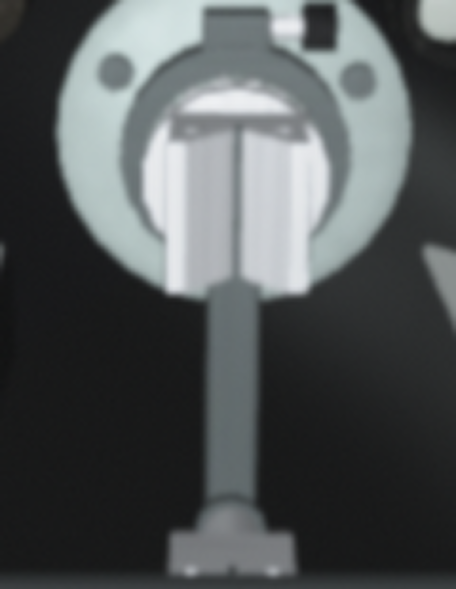

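View pics/g_b.png

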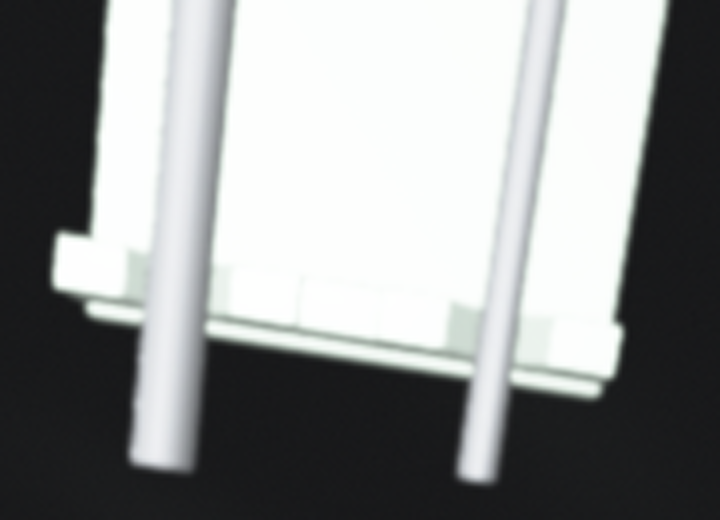

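```bash
python3 - <<'E'
from h import *
z=np.load("g_w.npz"); c=vision.get_calibration("wrist"); c["position"]=z["p"]; c["R"]=z["R"]
def ang(pts,h,s,o):
    p=back(c,np.array(pts)/s+np.array(o),h); d=p[1]-p[0]; return np.degrees(np.arctan2(d[1],d[0]))%180, p[:,:2]
a=(3.8,[230,180])
print("groove",ang([(237,128),(235,282)],.075,*a))
print("L",ang([(167,140),(166,292)],.088,*a),"R",ang([(307,140),(308,292)],.088,*a))
print("armL",ang([(206,300),(206,495)],.035,*a),"armR",ang([(260,300),(256,495)],.035,*a))
print("arm mid",ang([(233,300),(231,495)],.035,*a))
g=back(c,np.array([[236,205],[232,570]])/3.8+[230,180],.075); d=g[1]-g[0]; print("mid->tail",np.degrees(np.arctan2(d[1],d[0]))%180,g)
t=np.array([(232.,573)]); print("tail end",back(c,t/3.8+[230,180],.075))
b=(4,[170,0])
print("bar",ang([(203,0),(163,463)],.034,*b)); print("thin",ang([(547,0),(478,475)],.034,*b))
print("rack edge",ang([(85,310),(600,393)],.008,*b))
E
```

```text
groove (np.float64(94.07905313908097), array([[ 0.5521,  0.0189],
       [ 0.5552, -0.0234]]))
L (np.float64(93.62149518441935), array([[ 0.5347,  0.0179],
       [ 0.5372, -0.0223]])) R (np.float64(95.97391676768652), array([[ 0.5692,  0.0206],
       [ 0.5733, -0.0194]]))
armL (np.float64(94.4380204384684), array([[ 0.5488, -0.0457],
       [ 0.5539, -0.1111]])) armR (np.float64(93.97057019517193), array([[ 0.565 , -0.0444],
       [ 0.5695, -0.1099]]))
arm mid (np.float64(94.2042631675242), array([[ 0.5569, -0.045 ],
       [ 0.5617, -0.1105]]))
mid->tail 94.18952772615181 [[ 0.5536 -0.0019  0.075 ]
 [ 0.5616 -0.1103  0.075 ]]
tail end [[ 0.5617 -0.1113  0.075 ]]
bar (np.float64(86.08955627695599), array([[0.4689, 0.2105],
       [0.4617, 0.1048]]))
thin (np.float64(86.08018535508754), array([[0.5498, 0.2167],
       [0.5423, 0.1082]]))
rack edge (np.float64(175.82318196010945), array([[0.4343, 0.1427],
       [0.5737, 0.1325]]))
```

The anvil groove is at 94.56° (image 94.1°) against the outrigger's 94.2°, so it is aligned within about 0.4°. The thick bar is in view at crop (163,463), the end nearest the stand, running 86.1° with its middle near (0.4685, 0.2045). I'll pick it up now.

```bash
python3 - <<'E'
from h import *
B=[0.4685,0.2045]; q=down(np.radians(-3.9))
gripper_to(0.045)
r.move_to([*B,0.12],q); r.hold(0.1); st("above"); f0=wf()
w=vision.snapshot("wrist"); cv2.imwrite("pics/h_w.png",w[:,:,::-1])
print(r.move_l([*B,0.041],vel=0.1,guard=5)); st("down")
gripper_to(0.01,f_grip=8); r.hold(0.1); st("g8"); print(yawnow(), wf()-f0)
E
```

```text
above t31.99 p [0.4702 0.2039 0.121 ] F [ 0.3178 -0.6721  0.1297] M [-0.0257 -0.0793 -0.0194] op 0.0450 j6 0.343
False
down t32.98 p [0.4691 0.2046 0.0414] F [-0.7204  0.6474  0.0707] M [-0.0383 -0.0607 -0.0214] op 0.0450 j6 0.343
g8 t33.65 p [0.4682 0.2046 0.0412] F [-2.2265  0.0032  3.2089] M [0.0666 0.2623 0.0058] op 0.0155 j6 0.343
-3.9034437609986696 [-2.5442  0.6752  3.0792]
```

View pics/h_w.png

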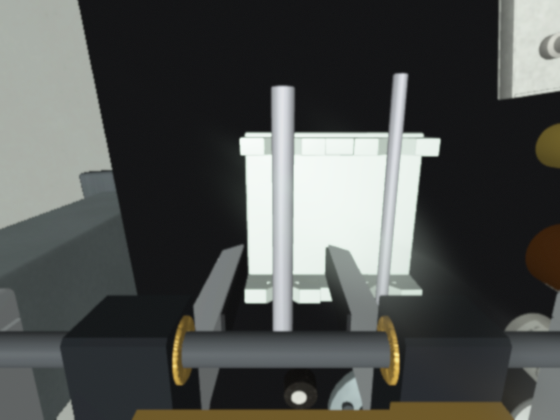

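The jaws stopped at about 15.5–16 mm, so this is the thick bar. I'll lift it and carry it over.

```bash
python3 - <<'E'
from h import *
gripper_to(0.01,f_grip=35); z0=telemetry.current_ee_pos()[2]; print(z0)
r.move_l([0.4685,0.2045,0.19],vel=0.2); st("lift")
q=down(np.radians(4.35))
r.move_to([0.5573,-0.0565,0.17],q); r.hold(0.15); st("over")
c=cal("wrist"); im=vision.snapshot("wrist"); np.savez("i_w.npz",p=c["position"],R=c["R"])
cv2.imwrite("pics/i_w.png",im[:,:,::-1])
s=vision.snapshot("side"); crop(s,200,350,120,270,"pics/i_s.png",4)
t=vision.snapshot("top"); crop(t,150,350,150,290,"pics/i_t.png",4)
E
```

```text
0.04117921505788855
lift t34.76 p [0.4676 0.2041 0.1886] F [-0.5136  0.783  -3.9665] M [-0.0428 -0.0862  0.0217] op 0.0154 j6 0.343
over t35.98 p [ 0.5571 -0.055   0.17  ] F [-2.0432  0.518  -2.2832] M [-0.0221 -0.1047  0.0179] op 0.0152 j6 -0.301
```

View pics/i_w.png

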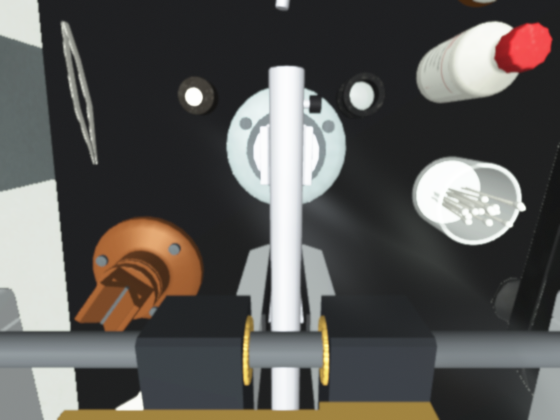

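View pics/i_s.png

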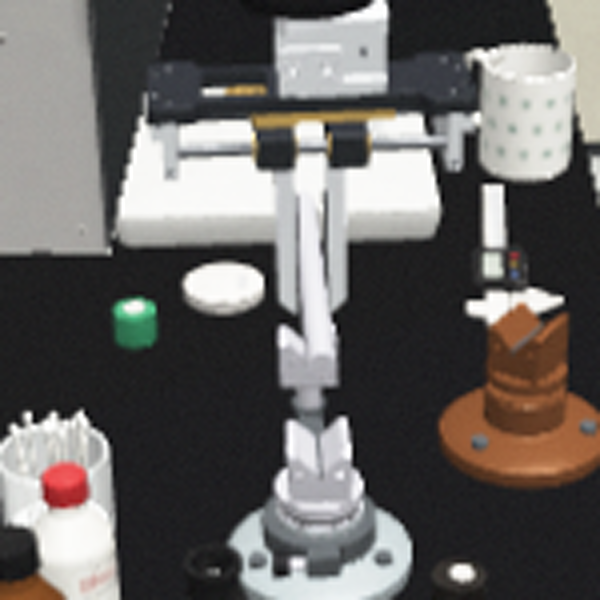

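View pics/i_t.png

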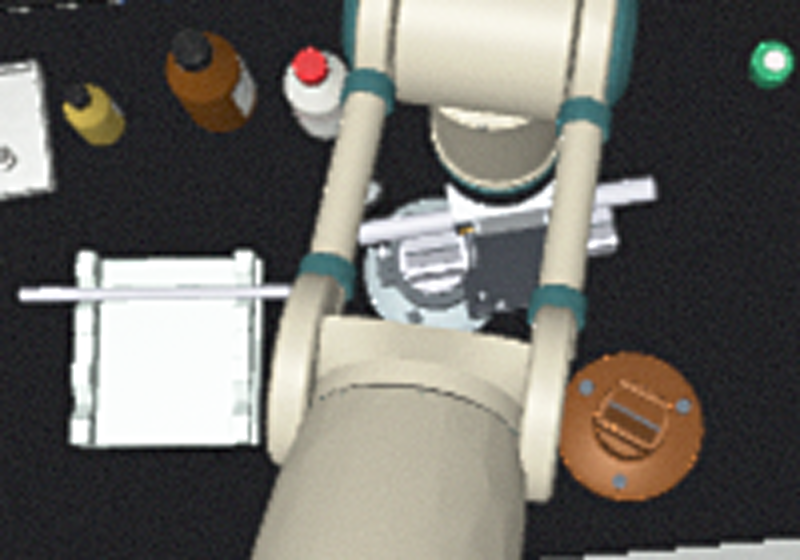

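```bash
python3 - <<'E'
from h import *
z=np.load("i_w.npz"); c=vision.get_calibration("wrist"); c["position"]=z["p"]; c["R"]=z["R"]
cv2.imwrite("pics/i_c.png",cv2.resize(cv2.imread("pics/i_w.png")[50:250,220:360],None,fx=3,fy=3))
e=back(c,[[287,70],[287,230]],.163); d=e[0]-e[1]; print(e,np.degrees(np.arctan2(d[1],d[0])))
u=np.array([np.cos(np.radians(-85.75)),np.sin(np.radians(-85.75))]); C=np.array([0.5532,-0.0012])
print("end along outrigger x",(e[0,:2]-C)@u, "target -0.0445")
E
```

```text
[[ 0.5503  0.0436  0.163 ]
 [ 0.5562 -0.0309  0.163 ]] 94.51796143611976
end along outrigger x -0.044939957424416414 target -0.0445
```

View pics/i_c.png

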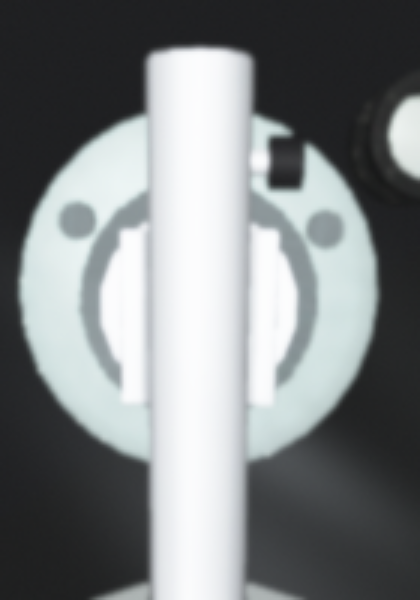

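The bar end is at crop (200,60), which puts it at −45 mm along the outrigger against a target of −44.5 mm, and in line at 94.5°. I'll lower it gently with a guard.

```bash
python3 - <<'E'
from h import *
P=[0.5573,-0.0565]
r.move_l([*P,0.110],vel=0.12); r.move_l([*P,0.100],vel=0.03); r.hold(0.15); st("pre")
hit=r.move_l([*P,0.0915],vel=0.012,guard=2.5); print(hit); st("guard")
r.hold(0.1); st("held")
s=vision.snapshot("side"); crop(s,200,350,120,270,"pics/j_s.png",4)
E
```

```text
pre t37.42 p [ 0.5575 -0.0565  0.1001] F [ 0.1578 -0.5629 -2.498 ] M [-0.0542 -0.1027  0.002 ] op 0.0150 j6 -0.301
True
guard t37.96 p [ 0.5572 -0.0565  0.0937] F [0.3888 0.1911 5.1645] M [-0.037  -0.0896 -0.0396] op 0.0152 j6 -0.301
held t38.06 p [ 0.5572 -0.0565  0.0937] F [0.3112 0.0876 5.6771] M [-0.0093 -0.069   0.0247] op 0.0150 j6 -0.301
```

View pics/j_s.png

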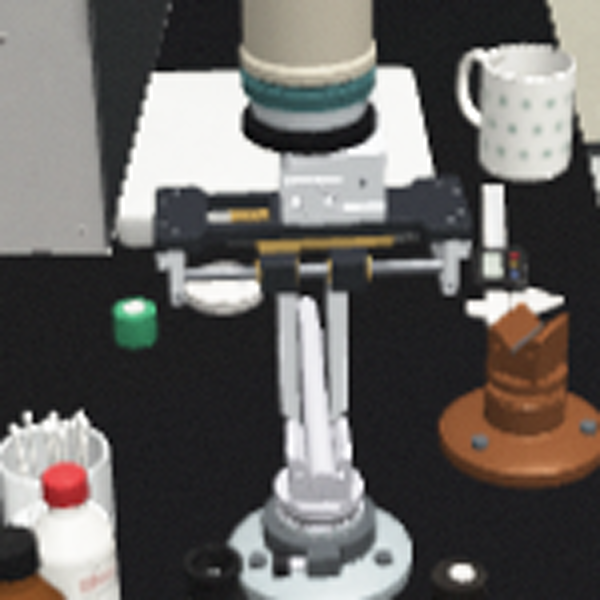

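The bar seated at an axis height of about 86.5 mm, as expected. I'll release, retreat and look.

```bash
python3 - <<'E'
from h import *
gripper_to(0.018,f_grip=5); gripper_to(0.040); r.hold(0.05); st("open")
P=[0.5573,-0.0565]
r.move_l([*P,0.125],vel=0.08); r.move_l([*P,0.23],vel=0.25)
r.move_to([0.50,0.02,0.30],down(np.radians(4.35))); r.hold(0.1); st("up")
c=cal("wrist"); im=vision.snapshot("wrist"); np.savez("k_w.npz",p=c["position"],R=c["R"]); cv2.imwrite("pics/k_w.png",im[:,:,::-1])
s=vision.snapshot("side"); crop(s,180,370,170,350,"pics/k_s.png",3.3)
print([(np.array(d["at"]),round(d["score"],2)) for d in models.mark_of("bar","side")[:2]],[(np.array(d["at"]),round(d["score"],2)) for d in models.mark_of("bar","wrist")[:2]])
E
```

```text
open t38.99 p [ 0.556  -0.0562  0.0925] F [0.4487 0.1244 0.4837] M [-0.0326 -0.0962  0.0003] op 0.0399 j6 -0.301
up t40.76 p [0.5001 0.0191 0.2978] F [ 0.5353 -0.3095  1.0812] M [-0.0375 -0.1107 -0.0176] op 0.0400 j6 -0.176
[(array([ 0.5552, -0.0543,  0.0857]), 0.71), (array([ 0.5469, -0.0013,  0.0756]), 0.17)] []
```

View pics/k_w.png

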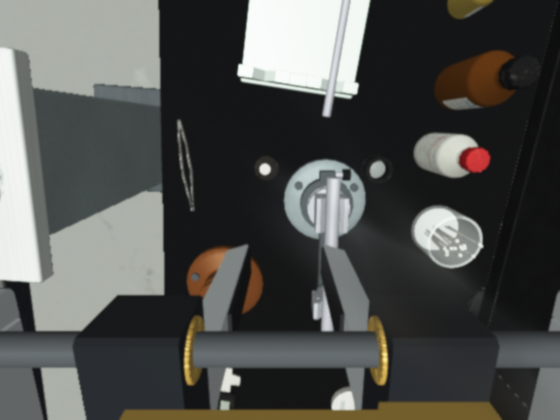

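View pics/k_s.png

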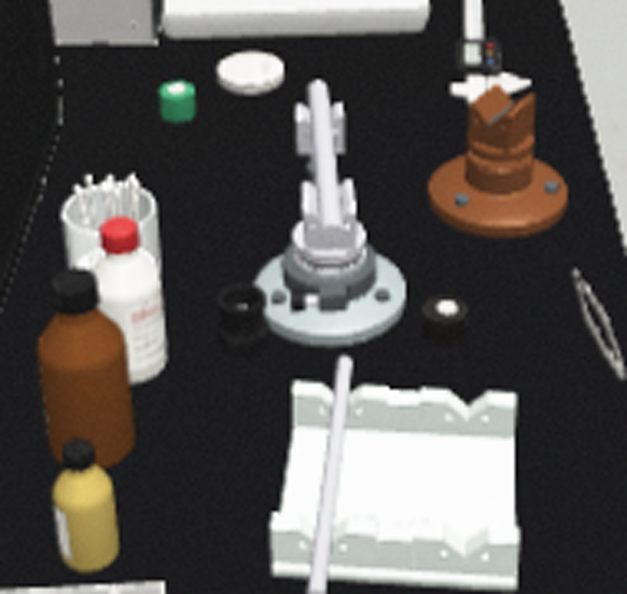

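The bar rests in both vees, from crop (325,225) at the stand end to (318,85) past the tail vee, and it sticks out past each. The loupe, mount, bottles, caliper and thin bar are unmoved. I'll hand it in.

```bash
python3 - <<'E'
from h import *
print(telemetry.current_t()); print(r.sign_off())
E
```

```text
40.9583
the job is handed in; nothing more can be done
None
```

The anvil is snug and in line with the outrigger, and the thicker bar lies in both vees. I handed the job in at 41.0 s of the 72 s allowed.

- **Anvil:** it is screwed clockwise about 0.74 turn net, to the first line-up after it bit. Resistance rose from 0.03 N m free, through 0.10 at the bite, to about 0.29 at the line-up and 0.24 with the grip held still. The clamping force itself was not measured. The groove is at 94.56° against 94.2° for the outrigger, so they agree within about 0.4°.
- **Mistake on the way:** during my first regrip the jaws were open too little and swept the still-loose anvil back half a turn. At the next line-up I found no bite torque, worked out why from the wrist readings, and made up the half turn with the jaws opened wider. The washer was not touched by this.
- **Bar:** the jaws closed to about 15.5–16 mm on it, confirming it was the thick one. It touched down softly at about 8 N, with its axis at about 86.5 mm (87 mm specified). The last side picture shows it in both vees. From its end position measured before lowering, it sticks out about 24 mm past each.
- **Checks:** in the last pictures the thin bar, bottles, jar, loupe, mount and brown look-alike look undisturbed. The caliper shows only partly in them. The network did not find the bar in the last wrist picture, where the gripper covers part of it. It did find it in the side picture, at (0.555, −0.054, 0.086).

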